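# Stop the plate lane, close up the queue, and release the stop

## Task

A culture plate has hung back on the small plate conveyor. Press the red emergency stop in until it latches, then slide the rear plate along the belt until it butts flush against the plate ahead and both sit fully home against the end stop, and only then twist the stop's head clockwise to release it so that it springs back up. Keep both plates flat on the belt and leave everything else on the bench where it is.

Things in the scene. Friction and masses are not known exactly. Their poses are not given: they have to be found in the camera images.
- lane: plate conveyor 400 x 178 mm, fixed: black belt between aluminium rails. Origin under its centre on the bench; y along the belt to the steel end stop, x across it, away from the robot. Belt top at z = 42 mm, 134 mm wide; a round steel guide rod along each side (top z = 59 mm), 136 mm clear between. End stop: pad face at y = 155 mm, top z = 63 mm. Gearmotor at the +x side, y = -150 mm
- end_stop (a point): point on the belt's surface (z = 42 mm) at the middle of the end stop's pad face; axes as the lane's
- front_plate: clear 24-well culture plate with lid and pink wells, 85 x 128 x 19 mm, loose on the belt next to the end stop. Origin at the centre of its underside, own x along its 85 mm side, own y along its 128 mm side, z up. Its 128 mm side lies across the belt (own x points along the lane's +y)
- rear_plate: a like plate, 85 x 128 x 19 mm, same axes and same way round, on the belt behind the front plate with a gap between them (30 to 80 mm wide)
- stop_box: grey stop station 80 (x) x 96 (y) x 60 mm with a yellow top plate (top at z = 62 mm), bolted beside the lane's near rail; where along the rail varies. Origin under its centre on the bench top, axes parallel to the lane's. The red mushroom head stands on the middle of its top
- stop_top (a point): centre of the flat top of the red mushroom head: 50 mm diameter, 22.5 mm high, white clockwise arrows on top. Released, its top is 98.5 mm above the bench and its underside 76 mm; latched, both are about 8 mm lower. It turns with the head
- stop_press (a joint): how far the head is pressed down, m: 0 released (up), 0.011 bottomed. The push needs about 7 N (springs 3 N at the top); pressed past about 0.0095 it snaps in and, let go, stays latched at 0.007 to 0.009
- stop_turn (a joint): turn of the head, rad, positive clockwise from above, 0 at rest, at most 0.9, sprung back to 0 (about 0.06 N m). Latched, turning it past about 0.45 frees the latch and the head springs up when let go
- tube_block: bystander: yellow block with microtubes, 62 x 118 x 36 mm, origin under its centre
- petri_dish: bystander: petri dish 90 mm across, 11 mm high, origin under its centre
- flask: bystander: lying culture flask 153 x 84 x 32 mm, origin under its centre
Things that resemble listed ones, but are neither listed nor needed, are in the scene too. Leave any blue or turquoise look-alike of the front_plate alone.

How it is judged:
On the way, in this order (a step that is already met when the one before it is completed fails the run):
1. the stop is pressed in and stays latched with the robot off it, while the gap between the plates is still open (value of joint stop_press above 0.005 m and contact force between stop_box and the arm below 0.2 N and horizontal distance between front_plate and rear_plate above 0.105 m), for 0.2 s.
2. with the stop still latched, the rear plate is butted against the front plate and both are home against the end stop (value of joint stop_press above 0.005 m and x of rear_plate in the frame of front_plate above -0.0875 m and y of front_plate in the frame of end_stop above -0.0456 m and angle between the x axis of rear_plate and the x axis of front_plate, either way round below 0.035 rad), for 0.2 s.
At the end, for the whole second after the job is handed in: The stop's head is up again (pressed less than 1.5 mm, turned less than 0.1 rad); the rear plate butts the front one (gap under 2 mm, parallel within 0.035 rad) and the front plate is home against the end stop (within 3 mm); both lie flat on the belt at rest (value of joint stop_press below 0.0015 m and value of joint stop_turn below 0.1 rad and x of rear_plate in the frame of front_plate between -0.0875 and -0.083 m and angle between the x axis of rear_plate and the x axis of front_plate, either way round below 0.035 rad and y of front_plate in the frame of end_stop above -0.0456 m and z of each of rear_plate, front_plate in the frame of end_stop below 0.003 m and linear speed of each of rear_plate, front_plate below 0.01 m/s); the robot touches nothing.
It fails at once if a plate is lifted off the belt or tipped (z of any of rear_plate, front_plate in the frame of end_stop above 0.012 m or angle between any of rear_plate, front_plate's own z axis and vertical above 0.2 rad).
It fails at once if a bystander on the bench is moved (distance of any of tube_block, petri_dish, flask from where it was at the start of the episode above 0.02 m).
It also fails if it takes over 58 s, if anything falls off the work surface, if the arm or the gripper's body presses on something with over 40 N, if the wrist force passes 120 N, or if a joint passes its speed limit or range.

## Robot

A 6-joint arm with a two-finger parallel gripper is mounted at the origin on a cart in front of the work surface, level with it; the furniture and walls round the work are solid. World frame = base frame: x ahead of the robot, y to its left, z up, the work surface at z = 0. Lengths are in m, angles in rad, forces in N, time in s.
With the tool pointing down it reaches from about 0.275 to 0.75 m from the base axis. Payload 10.2 kg.
Tool frame: the origin (TCP) lies on the mounting face of the last link; the fingertips stand 166 mm ahead of it and the grasp point (between the pads) lies 147 mm ahead of it; z points along the fingers, y is the line along which they close (so a half turn about z gives the same grasp; the last joint's range is limited). The gripper opens to 88 mm and grips with 3 to 60 N. Pads are 18 mm wide; open, the fingers measure 123 mm over their backs; the gripper's body (75 mm by 187 mm) begins 45 mm behind the grasp point.
Start: joints at [1.031, 0.313, 1.498, -0, 1.331, -0.223], TCP at [0.164, 0.499, 0.405] pointing down, gripper open.
Joint ranges: [-2.94, 2.94], [-0.97, 2.17], [0.19, 2.56], [-1.23, 4.37], [0.02, 3.11], [-2.88, 2.88]. Speed limits (rad/s): [2.39, 2.39, 3.01, 3.14, 3.14, 3.14].

## Interface

Orientations are given as a unit quaternion [w, x, y, z].
In Python, from bench import bot gives the robot as it stands. The module is installed in compiled form; this text tells all that it offers. Calls block until the motion is done:
- bot.move_ptp(position, orientation): joint-space move of the TCP to a pose.
- bot.movel(position, attitude=None, feed=0.15, f_stop=None): straight line of the TCP; attitude=None keeps the orientation; feed is the mean speed in m/s. With f_stop (N) it stops when the force on the tool has changed by that much, and returns True; else False.
- bot.movej(angles): joint-space move.
- bot.set_gripper(opening, squeeze=None): finger opening in m; squeeze is the grip in N (None keeps the last); returns when the fingers have stopped.
- bot.wait(seconds).
- bot.ik(position, orientation): joint angles nearest the present ones, or None.
- bot.grab_frame(name): name is "scene" or "top" or "wrist"; returns a dict with "image" (384x512x3 uint8, red, green, blue), "depth" (384x512 float32, m along the optical axis (not along the pixel's ray), 0 where there is no reading), "mtx" (3x3 intrinsics, pixels), "extrinsics" (4x4, takes a point from camera to world coordinates). Camera axes: x right, y down, z forward; pixel columns grow to the right and rows downward; lengths in m; the calibration is good to about 2 mm. A picture is of the moment at which its call begins.
A pose or a line that the arm cannot do raises bot.IKError and nothing moves.
- bot.hand_in(): hands the job in; it is judged then, once.
Readings, each from a call of its own:
- bot.read_t(): time.
- bot.read_q(): joint angles.
- bot.read_joint_vel(): joint speeds.
- bot.read_joint_efforts(): joint torques, N m.
- bot.read_tcp_pos(): TCP position.
- bot.read_tcp_rot(): TCP orientation.
- bot.read_wrist_force(): force on the tool from outside, world axes, zero at the start.
- bot.read_ft_torque(): the same for the moment, N m.
- bot.read_width(): finger opening in m.
- bot.read_gripper_force(): force on a finger pad.
Only numpy, scipy, OpenCV 4.12 (cv2) and the standard library are available. Lean on these libraries where they do the work, as an engineer would, in place of code of your own. Each camera call takes 0.05 s, during which the arm holds its last target. There are 200 camera calls.

## Working session

There is one attempt and no reset: what is moved stays moved. The work goes in short steps, each a Python script; the robot and the scene stay as the last script left them, time stands still between calls to the robot, and variables do not carry over. Pictures are saved under pics/ and viewed, at most 10 in all, crops included, and the job is handed in when it is done.

```bash
mkdir -p pics
cat > h.py <<'E'
import numpy as np, cv2
from bench import bot
def grab(n):
    f=bot.grab_frame(n); return f
def pts(f):
    d=f["depth"]; K=np.array(f["mtx"]); T=np.array(f["extrinsics"])
    v,u=np.mgrid[:d.shape[0],:d.shape[1]]
    p=np.stack([(u-K[0,2])/K[0,0]*d,(v-K[1,2])/K[1,1]*d,d],-1)
    return p@T[:3,:3].T+T[:3,3]
def ray(f,u,v,z):
    K=np.array(f["mtx"]); T=np.array(f["extrinsics"])
    r=T[:3,:3]@np.array([(u-K[0,2])/K[0,0],(v-K[1,2])/K[1,1],1]); o=T[:3,3]
    return o+r*(z-o[2])/r[2]
def save(im,n,s=1): cv2.imwrite("pics/"+n,cv2.resize(im[...,::-1],None,fx=s,fy=s,interpolation=cv2.INTER_CUBIC))
E
python3 - <<'E'
from h import *
for n in("top","scene"):
    f=grab(n); save(f["image"],n+"0.png",1.5); np.savez(n+"0.npz",**{k:np.array(f[k]) for k in f})
    print(n,np.array(f["extrinsics"]).round(3).tolist(),np.array(f["mtx"]).round(1).tolist())
print(bot.read_t(),bot.read_tcp_rot(),bot.read_width())
E
```

```text
top [[0.014, -0.987, 0.163, 0.242], [-1.0, -0.016, -0.009, 0.042], [0.011, -0.163, -0.987, 1.734], [0.0, 0.0, 0.0, 1.0]] [[435.5, 0.0, 256.9], [0.0, 435.5, 189.7], [0.0, 0.0, 1.0]]
scene [[-0.422, -0.652, 0.63, -0.645], [-0.907, 0.31, -0.286, 0.579], [-0.009, -0.692, -0.722, 1.437], [0.0, 0.0, 0.0, 1.0]] [[494.3, 0.0, 250.7], [0.0, 494.3, 193.0], [0.0, 0.0, 1.0]]
0.1 [-2.01139559e-04  1.57723230e-01  9.87483188e-01 -5.43449849e-04] 0.08779844686182059
```

View pics/top0.png

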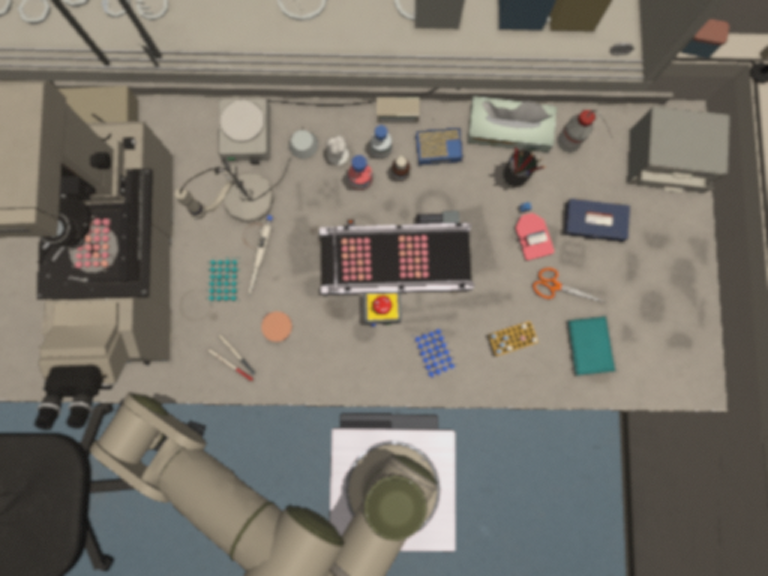

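View pics/scene0.png

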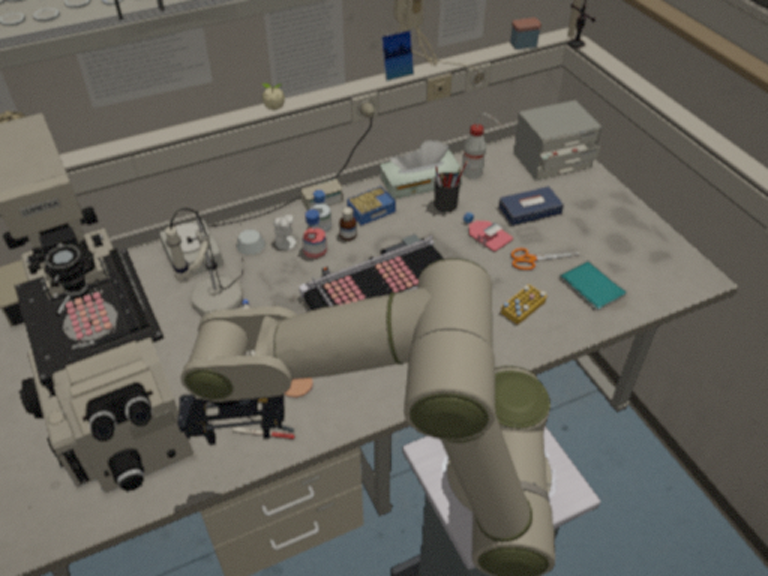

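The top view (1.5x) shows the lane at about (320–470, 225–292) with its end stop on the left. The front plate is at (357,260), the rear plate at (413,257) and the red head at (382,305). The third pink plate at (97,243) is on the microscope, and the turquoise (223,280) and blue (434,352) racks are look-alikes, so I'll leave all three alone. I'll get rough positions and then take a close look with the wrist camera.

Run:
```python
from h import *
f=dict(np.load("top0.npz")); im=f["image"]; hsv=cv2.cvtColor(im,cv2.COLOR_RGB2HSV)
P=pts(f)
roi=np.zeros(im.shape[:2],bool); roi[140:222,205:325]=1
H,S,V=[hsv[...,i].astype(int) for i in range(3)]
red=roi&((H<6)|(H>174))&(S>190)&(V>120)
v,u=np.nonzero(red); print("red",len(u),u.mean(),v.mean(),ray(f,u.mean(),v.mean(),.09), P[red][:,2].max())
yel=roi&(H>20)&(H<35)&(S>150); v,u=np.nonzero(yel); c=cv2.minAreaRect(np.c_[u,v].astype(np.float32)); print("yel",c,ray(f,*c[0],.062))
pink=roi&((H<12)|(H>165))&(S>50)&(V>120)&(np.arange(384)[:,None]<192)
n,l,st,ce=cv2.connectedComponentsWithStats(cv2.morphologyEx(pink.astype(np.uint8),cv2.MORPH_CLOSE,np.ones((5,5))))
for i in range(1,n):
    if st[i,4]>100: print(st[i],ce[i],ray(f,*ce[i],.055))
# rails ends
for u,v in((320,228),(470,224),(320,292),(470,288)): print(ray(f,u/1.5,v/1.5,.055))
# wrist
w=grab("wrist"); T=np.array(w["extrinsics"]); print(T.round(3).tolist(),np.array(w["mtx"])[0])
from scipy.spatial.transform import Rotation as R
q=bot.read_tcp_rot(); Rt=R.from_quat(np.r_[q[1:],q[0]]).as_matrix(); print("cam in tcp",(Rt.T@(T[:3,3]-bot.read_tcp_pos())).round(3),(Rt.T@T[:3,:3]).round(3).tolist())
```

```text
red 16 253.8125 202.625 [0.46368317 0.03753435 0.09      ] 0.104497859046772
yel ((254.5, 204.0), (16.0, 19.0), 90.0) [0.46212994 0.034722   0.062     ]
[266 157  20  28 517] [275.29980658 170.41005803] [ 0.59773167 -0.04520488  0.055     ]
[228 159  20  28 521] [237.19385797 172.36276392] [0.58737584 0.10465588 0.055     ]
[0.66806327 0.20089418 0.055     ]
[ 0.68582413 -0.19583937  0.055     ]
[0.49716598 0.19565737 0.055     ]
[ 0.51400982 -0.19467188  0.055     ]
[[0.311, 0.915, 0.259, 0.097], [0.95, -0.299, -0.086, 0.521], [-0.002, 0.273, -0.962, 0.384], [0.0, 0.0, 0.0, 1.0]] [272.20772297   0.         255.74508205]
cam in tcp [0.07 0.   0.02] [[0.001, -0.962, -0.273], [1.0, 0.001, -0.001], [0.001, -0.273, 0.962]]
```

```bash
cat >> h.py <<'E'
from scipy.spatial.transform import Rotation as R
def down(a):
    "tool z down, tool y at world angle a (rad from +x)"
    y=np.array([np.cos(a),np.sin(a),0]); z=np.array([0,0,-1.]); x=np.cross(y,z)
    q=R.from_matrix(np.c_[x,y,z]).as_quat(); return np.r_[q[3],q[:3]]
E
python3 - <<'E'
from h import *
a=np.pi/2+.05
print(bot.ik([.53,.03,.40],down(a)),bot.ik([.53,.03,.40],down(a+np.pi)))
bot.move_ptp([.53,.03,.40],down(a))
f=grab("wrist"); save(f["image"],"w1.png",1.5); np.savez("w1.npz",**{k:np.array(f[k]) for k in f})
print(bot.read_t(), bot.read_q().round(3) if hasattr(bot.read_q(),'round') else bot.read_q())
E
```

```text
[-1.64331382e-01  3.29356372e-01  1.48772675e+00 -4.44089210e-16
  1.32450953e+00 -1.78512771e+00] [-1.64331382e-01  3.29356372e-01  1.48772675e+00 -4.44089210e-16
  1.32450953e+00  1.35646494e+00]
2.3333 [-0.163  0.329  1.488  0.     1.325 -1.785]
```

View pics/w1.png

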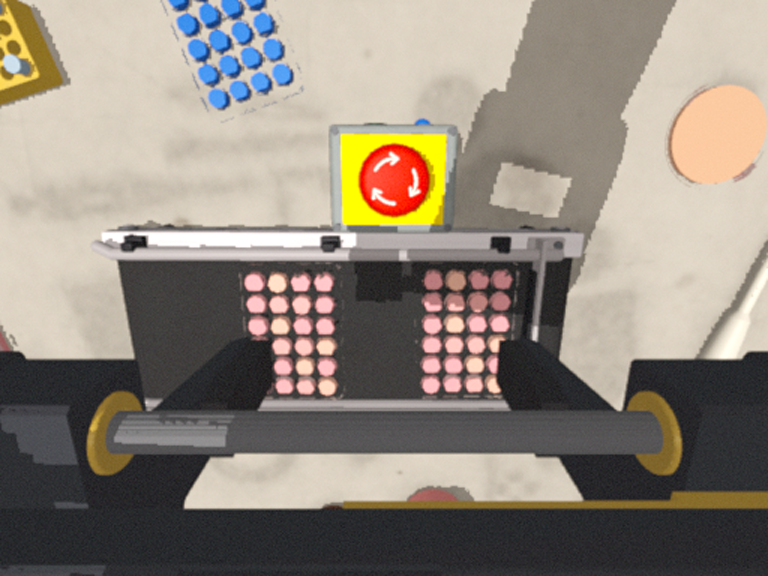

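The wrist view (1.5x) shows the red head with its arrows at (394,180), the rear plate's wells at (290,330), the front plate's wells at (468,330) and the end stop at about (535,300). The blue rack at (230,45) stays where it is. Next I'll measure these.

Run:
```python
from h import *
f=dict(np.load("w1.npz")); im=f["image"]; hsv=cv2.cvtColor(im,cv2.COLOR_RGB2HSV); P=pts(f)
H,S,V=[hsv[...,i].astype(int) for i in range(3)]
red=(((H<6)|(H>174))&(S>180)&(V>120)).astype(np.uint8); red[160:]=0
cs=max(cv2.findContours(red,0,2)[0],key=cv2.contourArea)
pt=np.array([ray(f,*p[0],.090)[:2] for p in cs]).astype(np.float32)
(c,r)=cv2.minEnclosingCircle(pt); print("head",c,r)
m=red.astype(bool)&(P[...,2]>.09)&(P[...,2]<.11); print("head depth",np.median(P[m],0),[np.percentile(P[m][:,i],[1,99]).round(4).tolist() for i in (0,1)])
yel=((H>22)&(H<34)&(S>180)); yel[:80]=0; yel[160:]=0; yel[:,:200]=0
v,u=np.nonzero(yel); q=np.array([ray(f,a,b,.062)[:2] for a,b in zip(u,v)]).astype(np.float32)*1000; print("yel",cv2.minAreaRect(q))
# wells
pink=((H<20)|(H>165))&(S>60)&(V>110); pink[:175]=0; pink[268:]=0
for lo,hi in((155,235),(270,350)):
    k=pink.astype(np.uint8).copy(); k[:,:lo]=0;k[:,hi:]=0
    n,l,st,ce=cv2.connectedComponentsWithStats(cv2.erode(k,np.ones((2,2))))
    w=np.array([ray(f,*ce[i],.055)[:2] for i in range(1,n) if st[i,4]>60]); 
    print(len(w)); print((cv2.minAreaRect((w*1000).astype(np.float32))))
    print("z",np.percentile(P[k.astype(bool)][:,2],[10,50,90]).round(3))
    # columns: fit direction across belt
    i0=np.argsort(w[:,0])[:4]; print(w[i0][np.argsort(w[i0,1])].round(4).tolist())
# rail top edge points
for u,v in((110,240),(580,240),(120,258),(520,263)):
    print("rail",ray(f,u/1.5,v/1.5,.059),P[int(v/1.5),int(u/1.5)])
# endstop & motor heights
t=dict(np.load("top0.npz")); Q=pts(t); m=(Q[...,0]>.66)&(Q[...,0]<.82)&(Q[...,1]<-.05)&(Q[...,1]>-.25)&(Q[...,2]>.03)&(Q[...,2]<.3); print("motor",np.percentile(Q[m],[1,50,99],axis=0).round(3).tolist())
m=(Q[...,0]>.5)&(Q[...,0]<.68)&(Q[...,1]<.2)&(Q[...,1]>.12)&(Q[...,2]>.03); print("es z",np.percentile(Q[m][:,2],[50,90,99]))
```

```text
head (0.4635404348373413, 0.03433266282081604) 0.02367234416306019
head depth [0.46268635 0.03507232 0.09788105] [[0.4421, 0.4849], [0.0125, 0.0557]]
yel ((463.58966064453125, 34.09699249267578), (65.27790832519531, 77.19084167480469), 2.943183183670044)
4
((615.009033203125, -42.224205017089844), (71.22442626953125, 20.727121353149414), 63.720706939697266)
z [0.042 0.049 0.051]
[[0.5899, -0.0696], [0.6219, -0.0518], [0.6128, -0.0232], [0.6385, -0.0141]]
10
((576.2672119140625, 102.05668640136719), (73.25804901123047, 56.03357696533203), 2.894469738006592)
z [0.042 0.05  0.051]
[[0.5418, 0.0723], [0.5409, 0.0906], [0.54, 0.1095], [0.5383, 0.1282]]
rail [ 0.52091725 -0.18609369  0.059     ] [ 0.5238294  -0.19658726  0.04383722]
rail [0.50183388 0.18448962 0.059     ] [0.5040213  0.19167592 0.04265002]
rail [ 0.53507772 -0.18000668  0.059     ] [ 0.53497818 -0.17973285  0.05942398]
rail [0.5226848  0.13983464 0.059     ] [0.52575269 0.14510804 0.04139657]
motor [[0.661, -0.19, 0.031], [0.688, -0.12, 0.042], [0.727, -0.052, 0.064]]
es z [0.0438242  0.05904948 0.06521242]
```

Run:
```python
from h import *
a=np.pi/2+.051; hx,hy=.4633,.0345
bot.set_gripper(0,10)
bot.move_ptp([hx,hy,.30],down(a)); print(bot.read_t(),bot.read_wrist_force())
bot.movel([hx,hy,.269],feed=.1)
print(bot.movel([hx,hy,.2515],feed=.012,f_stop=22),bot.read_tcp_pos(),bot.read_wrist_force())
bot.movel([hx,hy,.32],feed=.1); print(bot.read_t())
bot.wait(.3)
# view from same pose as before
bot.move_ptp([.53,.03,.40],down(a)); bot.set_gripper(0.05)
f=grab("wrist"); np.savez("w2.npz",**{k:np.array(f[k]) for k in f}); P=pts(f)
im=f["image"]; hsv=cv2.cvtColor(im,cv2.COLOR_RGB2HSV); H,S,V=[hsv[...,i].astype(int) for i in range(3)]
m=((H<6)|(H>174))&(S>180)&(V>120); m[160:]=0
print("top z",np.median(P[m&(P[...,2]>.08)&(P[...,2]<.11)][:,2])); print(bot.read_t())
save(im,"w2.png",1.5)
```

```text
4.1833 [ 0.52363323 -0.15132481  0.13346278]
True [0.46343595 0.03451098 0.25393382] [-2.45058125  0.95131104  6.24121693]
6.6833
top z 0.09072927438061926
8.3833
```

View pics/w2.png

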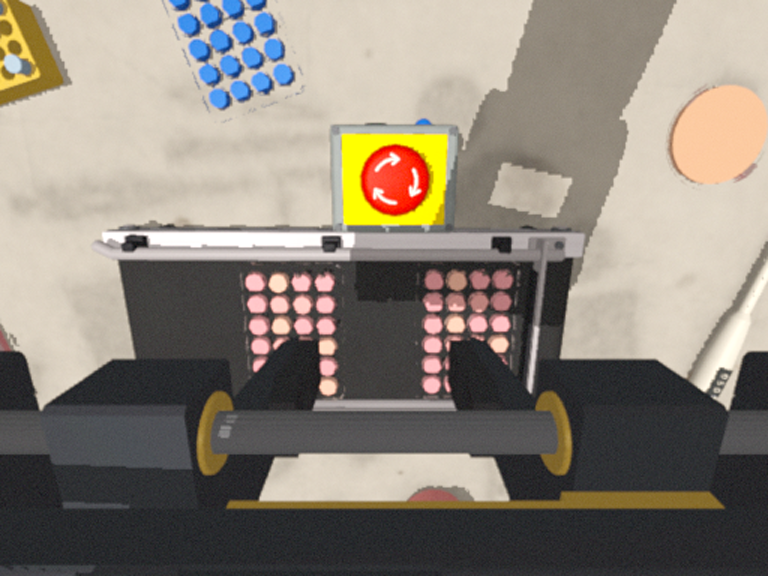

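The head's top is at z = 0.0907 and the plates haven't moved, so the stop is latched. The head is still at (394,180), and both plates sit at (290,330) and (468,330). Now the push.

Run:
```python
from h import *
th=.051; d=np.array([-np.sin(th),np.cos(th)]); c=np.array([.5942,0.])
p=lambda s,z: np.r_[c+d*s,z]
q=min((down(th),down(th+np.pi)),key=lambda o:abs(bot.ik(p(-.135,.30),o)[5]))
print(bot.ik(p(-.135,.30),q)); bot.move_ptp(p(-.135,.30),q)
print(bot.movel(p(-.135,.216),feed=.12,f_stop=8),bot.read_tcp_pos())
bot.wait(.2)
print(bot.movel(p(-.005,.216),feed=.035,f_stop=11),bot.read_tcp_pos(),bot.read_wrist_force())
s=np.dot(np.array(bot.read_tcp_pos())[:2]-c,d); print("s",s,bot.read_t())
bot.wait(.4)
f=grab("top"); im=f["image"]; save(im[130:210,200:330],"t3.png",5)
f=grab("wrist"); save(f["image"],"w3.png",1.5); np.savez("w3.npz",**{k:np.array(f[k]) for k in f})
```

```text
[-4.10584209e-01  6.02896139e-01  1.34026812e+00 -4.44089210e-16
  1.19842839e+00 -4.61584209e-01]
False [ 0.60131753 -0.13482772  0.21686002]
True [ 0.59548629 -0.02634409  0.21589745] [ 0.23718882 -2.6558162   1.99427838]
s -0.026375411511160667 13.3333
```

View pics/w3.png

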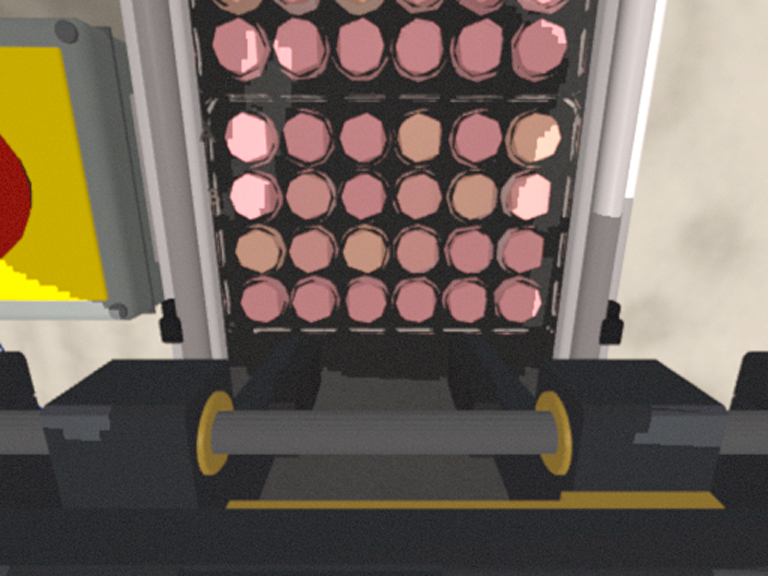

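The rear plate is butted square against the front plate, with the seam at about (390,97). I'll push again a bit harder to make sure both are home, then back off and check the end stop.

Run:
```python
from h import *
th=.051; d=np.array([-np.sin(th),np.cos(th)]); c=np.array([.5942,0.])
p=lambda s,z: np.r_[c+d*s,z]
z=.216
print(bot.movel(p(-.010,z),feed=.012,f_stop=16)); s=np.dot(np.array(bot.read_tcp_pos())[:2]-c,d); print(s,bot.read_wrist_force())
bot.wait(.4)
s=np.dot(np.array(bot.read_tcp_pos())[:2]-c,d); print(s)
bot.movel(p(s-.03,z),feed=.05); bot.movel(p(s-.03,.31),feed=.15)
bot.move_ptp(p(.04,.40),down(np.pi/2+th)); 
f=grab("wrist"); save(f["image"],"w4.png",1.5); np.savez("w4.npz",**{k:np.array(f[k]) for k in f}); P=pts(f)
im=f["image"]; hsv=cv2.cvtColor(im,cv2.COLOR_RGB2HSV); H,S,V=[hsv[...,i].astype(int) for i in range(3)]
m=((H<6)|(H>174))&(S>180)&(V>120)&(P[...,0]<.5)&(P[...,2]>.08)&(P[...,2]<.11)
print("head",np.median(P[m],0),[np.percentile(P[m][:,i],[1,99]).mean().round(4) for i in (0,1)],bot.read_t())
```

```text
True
-0.02577408924337398 [-0.30553437 -2.85223515  1.23026992]
-0.025886888815757892
head [0.46474839 0.03499885 0.09077189] [np.float64(0.4648), np.float64(0.0344)] 17.5833
```

View pics/w4.png

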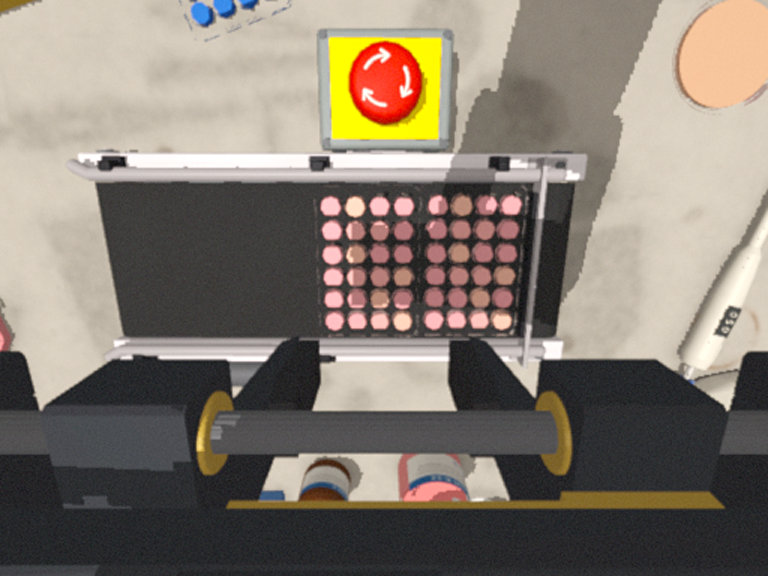

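The plates are butted, with the seam at about u=421, and the front edge at u≈525 meets the end stop at u≈530. The head is still latched. I'll enlarge the end-stop area to confirm.

Run:
```python
from h import *
f=dict(np.load("w4.npz")); save(f["image"][110:240,270:385],"w4c.png",4.6)
pr=lambda s: None
th=.051
for v in (210,260,310):
    for u in (421,524,528): 
        P=ray(f,u/1.5,v/1.5,.060); print(u,v,P.round(4), "s",(-np.sin(th)*(P[0]-.5942)+np.cos(th)*P[1]).round(4))
```

```text
421 210 [0.5468 0.0663 0.06  ] s 0.0687
524 210 [0.5428 0.1455 0.06  ] s 0.1479
528 210 [0.5427 0.1486 0.06  ] s 0.151
421 260 [0.5859 0.0693 0.06  ] s 0.0696
524 260 [0.5818 0.1511 0.06  ] s 0.1516
528 260 [0.5816 0.1543 0.06  ] s 0.1548
421 310 [0.6277 0.0724 0.06  ] s 0.0706
524 310 [0.6235 0.1572 0.06  ] s 0.1555
528 310 [0.6233 0.1604 0.06  ] s 0.1588
```

View pics/w4c.png

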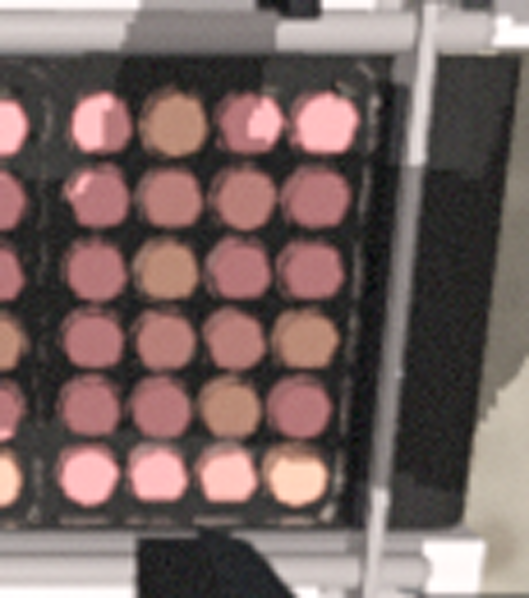

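The crop shows the plate's lid edge at x≈350–375 and the steel bar at x≈385–410, with a dark strip between them that is probably the pad. A depth profile along the lane should tell.

Run:
```python
from h import *
th=.051
f=dict(np.load("w4.npz")); P=pts(f); im=f["image"]
for v in (150,165,180):
  for u in range(338,372):
    x,y,z=P[v,u]; print(u,round(-np.sin(th)*(x-.5942)+np.cos(th)*y,4),round(z,3),im[v,u].sum(),end=" | ")
  print()
s=lambda X:-np.sin(th)*(X[...,0]-.5942)+np.cos(th)*X[...,1]
l=np.cos(th)*(P[...,0]-.5942)+np.sin(th)*P[...,1]
S=s(P)
for lo,hi in ((-.09,-.075),(.06,.07)):
  m=(l>lo)&(l<hi)&(P[...,2]>.035)&(P[...,2]<.07); print("rail s",np.percentile(S[m],[0.5,99.5]))
m=(abs(l)<.05)&(P[...,2]>.035)&(P[...,2]<.045); print("belt s",np.percentile(S[m],[0.2,99.8]))
```

```text
338 0.1388 0.05 417 | 339 0.1398 0.051 426 | 340 0.1415 0.049 427 | 341 0.1423 0.05 424 | 342 0.1436 0.05 414 | 343 0.1447 0.05 424 | 344 0.1457 0.051 357 | 345 0.1496 0.043 254 | 346 0.1516 0.04 154 | 347 0.1523 0.042 116 | 348 0.1531 0.043 138 | 349 0.1539 0.044 245 | 350 0.1543 0.047 168 | 351 0.1538 0.052 74 | 352 0.1542 0.054 57 | 353 0.154 0.058 66 | 354 0.1551 0.058 99 | 355 0.1565 0.057 105 | 356 0.1574 0.058 172 | 357 0.1577 0.061 296 | 358 0.1581 0.063 379 | 359 0.1594 0.062 412 | 360 0.1603 0.063 414 | 361 0.04 0.379 285 | 362 0.1708 0.042 134 | 363 0.1719 0.042 116 | 364 0.1736 0.041 128 | 365 0.1745 0.042 126 | 366 0.1758 0.042 101 | 367 0.177 0.042 115 | 368 0.1785 0.041 120 | 369 0.1798 0.041 113 | 370 0.1814 0.04 111 | 371 0.1818 0.042 97 | 
338 0.14 0.051 427 | 339 0.1412 0.051 428 | 340 0.1429 0.05 426 | 341 0.1435 0.051 422 | 342 0.1448 0.051 423 | 343 0.1489 0.042 289 | 344 0.1501 0.042 137 | 345 0.1515 0.042 100 | 346 0.1527 0.042 127 | 347 0.1538 0.042 216 | 348 0.1553 0.042 142 | 349 0.1542 0.049 93 | 350 0.1541 0.053 35 | 351 0.1541 0.056 74 | 352 0.1541 0.059
[... 605 characters left out ...]
2 0.042 154 | 346 0.1537 0.044 277 | 347 0.1538 0.047 219 | 348 0.1539 0.051 133 | 349 0.1541 0.054 59 | 350 0.1537 0.058 74 | 351 0.1547 0.059 76 | 352 0.1564 0.058 88 | 353 0.1573 0.058 177 | 354 0.1574 0.061 293 | 355 0.1581 0.063 385 | 356 0.1592 0.063 418 | 357 0.1603 0.063 405 | 358 0.1696 0.042 252 | 359 0.1711 0.042 120 | 360 0.1723 0.042 106 | 361 0.1734 0.042 110 | 362 0.1746 0.042 106 | 363 0.1759 0.042 130 | 364 0.1774 0.042 105 | 365 0.1784 0.042 114 | 366 0.18 0.042 105 | 367 0.181 0.042 88 | 368 0.183 0.04 124 | 369 0.1841 0.041 105 | 370 0.1853 0.041 114 | 371 0.1865 0.041 86 | 
rail s [-0.19780985  0.19605145]
rail s [-0.19123855  0.1901872 ]
belt s [-0.19474386  0.19302042]
```

Run:
```python
from h import *
th=.051
f=dict(np.load("w4.npz")); P=pts(f); im=f["image"]
S=-np.sin(th)*(P[...,0]-.5942)+np.cos(th)*P[...,1]; l=np.cos(th)*(P[...,0]-.5942)+np.sin(th)*P[...,1]
hsv=cv2.cvtColor(im,cv2.COLOR_RGB2HSV); H,Sa,V=[hsv[...,i].astype(int) for i in range(3)]
pk=((H<20)|(H>165))&(Sa>60)&(V>90)&(abs(l)<.064)&(P[...,2]>.047)&(P[...,2]<.056)
for nm,lo,hi in(("rear",-.02,.069),("front",.069,.15)):
    m=pk&(S>lo)&(S<hi); print(nm,np.percentile(S[m],[1,99]),np.percentile(S[m],[1,99]).mean(),m.sum())
    cut=np.polyfit(l[m],S[m],1); print("slope",cut)
h=np.histogram(S[pk],bins=np.arange(-.02,.152,.002))
print(list(zip(h[1].round(3).tolist(),h[0].tolist())))
```

```text
rear [-0.00910855  0.06150009] 0.02619576842422915 2241
slope [-0.02559638  0.02973209]
front [0.07568496 0.14609181] 0.11088838891928252 3011
slope [-0.00894653  0.11125095]
[(-0.02, 0), (-0.018, 0), (-0.016, 0), (-0.014, 0), (-0.012, 2), (-0.01, 49), (-0.008, 51), (-0.006, 49), (-0.004, 55), (-0.002, 44), (-0.0, 51), (0.002, 53), (0.004, 35), (0.006, 3), (0.008, 20), (0.01, 68), (0.012, 71), (0.014, 93), (0.016, 102), (0.018, 97), (0.02, 78), (0.022, 61), (0.024, 4), (0.026, 1), (0.028, 35), (0.03, 94), (0.032, 94), (0.034, 87), (0.036, 123), (0.038, 55), (0.04, 96), (0.042, 32), (0.044, 1), (0.046, 17), (0.048, 60), (0.05, 95), (0.052, 102), (0.054, 103), (0.056, 99), (0.058, 88), (0.06, 62), (0.062, 11), (0.064, 0), (0.066, 0), (0.068, 0), (0.07, 0), (0.072, 3), (0.074, 36), (0.076, 91), (0.078, 102), (0.08, 109), (0.082, 118), (0.084, 111), (0.086, 100), (0.088, 41), (0.09, 2), (0.092, 25), (0.094, 73), (0.096, 110), (0.098, 109), (0.1, 127), (0.102, 112), (0.104, 106), (0.106, 81), (0.108, 17), (0.11, 8), (0.112, 35), (0.114, 91), (0.116, 110), (0.118, 131), (0.12, 112), (0.122, 113), (0.124, 102), (0.126, 54), (0.128, 1), (0.13, 31), (0.132, 63), (0.134, 114), (0.136, 111), (0.138, 122), (0.14, 112), (0.142, 109), (0.144, 87), (0.146, 32), (0.148, 0)]
```

The pad face measures s=0.154. The front plate's centre is at 0.1109 (home would be 0.1115), the plates are 84.7 mm apart, and the harder push moved them only 0.6 mm more, so both are home. Next is the twist.

Run:
```python
from h import *
a=np.pi/2+.051; h=[.464,.0345]
bot.set_gripper(.088)
bot.move_ptp(h+[.31],down(a+.36))
print(bot.movel(h+[.2335],feed=.1,f_stop=8),bot.read_tcp_pos(),bot.read_q())
bot.set_gripper(.03,20); print("w",bot.read_width(),bot.read_gripper_force(),bot.read_wrist_force())
for k in np.linspace(.36,-.36,7)[1:]:
    q=bot.ik(h+[.2335],down(a+k)); bot.movej(q)
bot.wait(.3); print("w",bot.read_width(),bot.read_ft_torque(),bot.read_wrist_force())
bot.set_gripper(.088); bot.wait(.3)
bot.movel(h+[.33],feed=.1)
bot.move_ptp([.56,.04,.40],down(a))
f=grab("wrist"); save(f["image"],"w5.png",1.5); np.savez("w5.npz",**{k:np.array(f[k]) for k in f}); P=pts(f)
im=f["image"]; hsv=cv2.cvtColor(im,cv2.COLOR_RGB2HSV); H,S,V=[hsv[...,i].astype(int) for i in range(3)]
m=((H<6)|(H>174))&(S>180)&(V>120)&(P[...,0]<.5)&(P[...,2]>.08)&(P[...,2]<.11)
print("head",np.median(P[m],0),bot.read_t())
```

```text
False [0.46431946 0.03446064 0.23399704] [-1.78376249e-01  4.08313025e-01  1.87091903e+00 -1.76055084e-05
  8.61275587e-01 -2.16008982e+00]
w 0.04957779296442771 19.998886110261083 [-0.49562626 -2.67393126  0.66842928]
w 0.04934215096005082 [-0.96966038  0.17865662  0.02970996] [-1.31814897 -6.27381586  4.12982086]
head [0.46342826 0.0352646  0.09805641] 25.0833
```

View pics/w5.png

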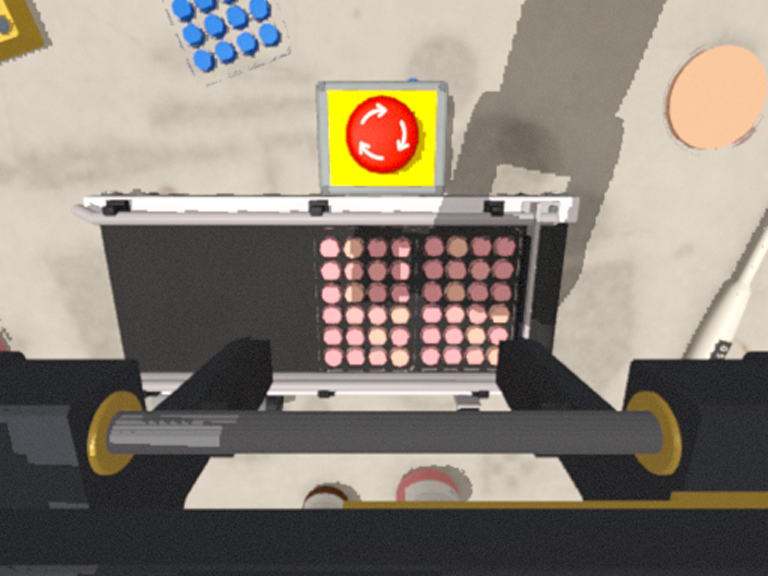

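The head at (382,134) is back up, with its top at z = 0.098 and its arrows where they started. The plates are butted (seam at u≈416) against the end stop (u≈530), and the robot is clear of everything.

```bash
python3 -c "
from bench import bot
print(bot.hand_in())"
```

```text
the job is handed in; nothing more can be done
None
```

I latched the stop, pushed both plates together and home against the end stop, and twisted the head clockwise until it sprang back up; the job was handed in at about 25 s, and no verdict was returned.

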